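# Seat a cell insert and raise its near edge on a levelling wedge

## Task

Seat the steel insert with the black handle flat and square in the blue-walled pocket of the base, slot towards the pocket's mouth, and let go of it. Then take the yellow wedge by its red fin, set it flat on the base in front of the mouth and push it under the insert's slot until the insert's near edge has just lifted, by about 5 mm, while its far edge stays down in the pocket. Finish while still holding the wedge there by its fin; touch the insert no more and leave the other things on the bench where they are.

Things in the scene. Friction and masses are not known exactly. Their poses are not given: they have to be found in the camera images.
- pocket (a point): centre of the pocket on its floor, 8 mm above the bench. The pocket is 85 mm (x) by 69 mm (y) inside blue walls 14 mm thick that stand 12 mm above its floor, top inner edges flared; its two far (+x) corners are cut off at 12 mm. x is horizontal, from the mouth into the pocket, z up
- mouth (a point): middle of the mouth, on the floor at the pocket's near edge, 42.5 mm from the pocket centre towards -x: a 46 mm wide gap in the near wall, which is 14 mm thick. Same axes. Before it (-x) the base plate runs on 123 mm as a flat runway between two painted yellow lines, level with the pocket floor
- base: the base, an aluminium plate 222x100x8 mm fixed to the bench, with the pocket on its far end; its place and angle differ each time. Origin on the bench under the pocket centre, axes as pocket
- insert_center (a point): loose steel insert, 0.35 to 0.6 kg: plate 80 (x) x 64 (y) x 20 mm, far (+x) corners cut off at 12 mm, black bar handle on top. Point: 26 mm above the centre of its underside, half-way up with handle. A slot under its near (-x) edge, 44 wide, 5 high, 56 mm deep, opens towards -x. Seated: its x along the pocket's x, underside on the pocket floor, 2.5 mm clear all round
- insert_handle (a point): centre of the insert's black bar handle, 36 mm above its underside; the bar is 40 mm (x) by 14 mm (y), from 20 to 52 mm above the underside; grip across the 14 mm
- insert_near (a point): middle of the insert's near edge, level with its underside (40 mm from the centre towards its -x); its height above the pocket floor is the lift
- insert_far (a point): middle of the insert's far edge, level with its underside (40 mm from the centre towards its +x)
- wedge_grip (a point): centre of the red fin on the loose yellow wedge, 31 mm above its underside; fin 26 mm (x) by 14 mm (y), from 16 to 47 mm above the underside; grip across the 14 mm. Wedge 86 mm long, 30 mm wide, 0.2 kg; from the tip (+x), 2 mm thick, its top rises 1 in 4 to 16 mm over 56 mm, then is level
- wedge_tip (a point): middle of the wedge's thin tip, on its underside, 70 mm from the fin's centre along the wedge's +x. The wedge meets the insert's slot edge when the tip is 12 mm in; it first slides the insert back to the far wall, then each 4 mm farther lifts the near edge by 1 mm
- insert: the insert; origin at the centre of its underside
- wedge: the wedge; origin on its underside below the fin
- instrument_corner (a point): near left top corner of the fixed beige instrument, a box 185 mm high (with a rod and arm above it, up to 0.48 m) that reaches 240 mm to the back (world +x) and 280 mm to the right (world -y) from here; always at the same place, keep clear of it when crossing between the left and right of the bench
- spirit_level: bystander: brass spirit level block, 18x70x20 mm; origin at its underside
- sample_jar: bystander: jar with white lid, 57 across, 67 mm high; origin at its underside
- stopwatch: bystander: dark round stopwatch, 73x58x14 mm; origin at its underside
- screwdriver: bystander: screwdriver with yellow and black handle, 174 mm long, in the tray; origin at its underside
- weight: bystander: brass calibration weight, 29 across, 44 mm high, in the tray; origin at its underside
There are look-alikes about, which are no part of the job. Of the things shaped like the wedge, the yellow one is meant. Leave any orange look-alike of the insert alone.

How it is judged:
On the way:
1. the insert lies flat and square in the pocket, let go, not yet wedged (x of insert_center in the frame of base between -0.006 and 0.006 m and y of insert_center in the frame of base between -0.006 and 0.006 m and angle between the x axis of insert_center and the x axis of pocket, either way round below 0.12 rad and z of insert_far in the frame of base below 0.0105 m and z of insert_near in the frame of base below 0.0095 m and contact force between each of the arm, the fingers, wedge and insert below 0.1 N), for 0.3 s.
At the end, for the whole second after the job is handed in: insert within 6 mm and 0.12 rad of the pocket, far edge within 2.5 mm of the floor, near edge raised 1.8 to 8.5 mm, resting still on the wedge; wedge flat on the base, its tip 12 to 55 mm past the mouth and within 14 mm of its centre line, held by the fingers (over 2 N); robot off the insert (x of insert_center in the frame of base between -0.006 and 0.006 m and y of insert_center in the frame of base between -0.006 and 0.006 m and angle between the x axis of insert_center and the x axis of pocket, either way round below 0.12 rad and z of each of insert_far, wedge_tip in the frame of base below 0.0105 m and z of insert_near in the frame of base between 0.0098 and 0.0165 m and y of wedge_tip in the frame of base between -0.014 and 0.014 m and x of wedge_tip in the frame of base between -0.03 and 0.012 m and angle between wedge_grip's own z axis and vertical below 0.08 rad and contact force between wedge and insert above 0.4 N and contact force between the fingers and wedge above 2 N and contact force between each of the arm, the fingers and insert below 0.1 N and linear speed of insert below 0.01 m/s); the arm keeps its last pose, push and grip.
It fails at once if a bystander is pushed more than 30 mm from its place (distance of any of spirit_level, sample_jar, stopwatch, screwdriver, weight from where it was at the start of the episode above 0.03 m).
It also fails if it takes over 72 s, if anything falls off the work surface, if the arm or the gripper's body presses on something with over 40 N, if the wrist force passes 120 N, or if a joint passes its speed limit or range.

## Robot

A 7-joint arm with a two-finger parallel gripper is mounted at the origin on a cart in front of the work surface, level with it; the furniture and walls round the work are solid. World frame = base frame: x ahead of the robot, y to its left, z up, the work surface at z = 0. Lengths are in m, angles in rad, forces in N, time in s.
With the tool pointing down it reaches from about 0.4 to 0.85 m from the base axis. Payload 4.5 kg.
Tool frame: the origin (TCP) lies at the very end of the fingers, on their centre line; the grasp point (between the pads) lies 19 mm behind it (r.grip_point_offset is the distance from the TCP to the grasp point, in m); y points along the fingers, x is the direction in which the jaws open and shut, and the axes are right-handed (so a half turn about y gives the same grasp; the last joint's range is limited). The gripper opens to 88 mm and grips with 3 to 60 N. Pads are 18 mm wide; open, the fingers measure 123 mm over their backs; the gripper's body (75 mm by 187 mm) begins 45 mm behind the grasp point.
Start: joints at [1.153, 0.689, -0.195, 1.565, 0.157, 0.902, -0.215], TCP at [0.273, -0.562, 0.239] pointing down, gripper open.
Joint ranges: [-3.01, 3.01], [-0.46, 2.08], [-1.47, 1.51], [0.13, 2.56], [-1, 4.14], [0.04, 2.09], [-2.66, 2.66]. Speed limits (rad/s): [2.57, 2.57, 3.14, 3.14, 3.14, 3.14, 3.14].

## Interface

Orientations are given as a unit quaternion [x, y, z, w].
In Python, from plant import get_state, snapshot, camera_params, job, r gives the robot as it stands.
- The arm moves only by the tool carry_out, never from a script. Its arguments are lists of equal length, an entry for each row: "offset": the shift along the world's x, y, z in m, a list of three; "twist": the turn about the world's z in degrees. In form: {"offset": [[tx, ty, tz], ...], "twist": [twist, ...]}. A call has 1 to 8 rows; each row shifts and turns the commanded pose from where the row before left it; what a row does not reach is not made up. A row lasts 1/8 s, in which the tool goes at most 62.5 mm and 10.7 degrees, less where a joint would pass 70% of its speed; a pose out of reach is approached as far as the arm can. A call with a gripper value outside its range is refused whole. "grip" is the finger opening in m, from 0 to 0.0881, set as the call begins (left out, the last holds). The fingers move at their own pace and stop on an object; "newtons" is the grip in N (left out, the last holds). Time passes only in rows, so rows that do not move let the fingers close. It gives the time, the measured TCP pose, the force and the opening at its end, in the units of the state.
- get_state(): the state, without advancing time (a new reading comes with each control period).
- snapshot(name): name is "side" or "top" or "wrist"; returns the picture (480x640x3 uint8, red, green, blue); there is no depth.
- camera_params(name): a dict with "camera_matrix" (3x3 intrinsics, pixels), "eye" and "orientation" of the camera in the world. Camera axes: x right, y up, looking along -z (the intrinsics and any distortion apply to the point x, -y, -z); pixel columns grow to the right and rows downward; lengths in m; the calibration is good to about 2 mm. A picture is of the moment at which its call begins: read the wrist's pose just before it. camera_params takes no time and is no camera call; for the wrist camera it gives the pose at the moment of the call.
- job.finish_job(): hands the job in, once; it reports no verdict.
The state is a dict: "clock": time; "q": joint angles; "qd": joint speeds; "joint_torque": joint torques, N m; "tool_pos": TCP position; "eef_rot": TCP orientation; "contact_force": force on the tool from outside, world axes, zero at the start; "moment": the same for the moment, N m; "opening": opening from 0.0 (shut) to 1.0 (fully open).
Only numpy, scipy, OpenCV 4.12 (cv2) and the standard library are available. Lean on these libraries where they do the work, as an engineer would, in place of code of your own. Each camera call takes 0.05 s, during which the arm holds its last target. There are 200 camera calls.

## Working session

There is one attempt and no reset: what is moved stays moved. The work goes in short steps, Python scripts to look and compute and a tool call to move; the robot and the scene stay as the last step left them, time stands still between calls to the robot, and variables do not carry over. Pictures are saved under pics/ and viewed, about 8 in all and at most 12, crops included, and the job is handed in when it is done.

Besides the shell and the picture viewer there is one more tool, called in YAML: its name, and indented under it one key for each argument. carry_out: Moves the arm, as the interface text tells. Its arguments: {"type":"object","properties":{"offset":{"type":"array"},"twist":{"type":"array"},"grip":{"type":"number"},"newtons":{"type":"number"}},"required":["offset","twist"]}

```bash
ls; mkdir -p pics; python3 - <<'E'
from plant import *
import cv2,numpy as np
s=get_state();print(s)
for n in("side","top","wrist"):
    p=camera_params(n);print(n,p)
    im=snapshot(n);cv2.imwrite(f"pics/{n}0.png",im[:,:,::-1])
E
```

```text
pics
{'clock': 0.0, 'q': array([ 1.15278803,  0.69001432, -0.19454692,  1.56635934,  0.15731097,
        0.90250867, -0.21510178]), 'qd': array([-0.00024684, -0.00034403,  0.00042702,  0.00064382, -0.00134256,
       -0.00053537,  0.00056111]), 'joint_torque': array([ 5.68840751e-04, -5.27545631e+01, -1.26650602e+00, -1.53423446e+01,
       -5.25328028e-02,  6.56342876e-03,  1.58996613e-04]), 'tool_pos': array([ 0.27255519, -0.56171843,  0.23788787]), 'eef_rot': array([-0.59899402,  0.37585669, -0.37467737,  0.59962887]), 'contact_force': array([-0.60078513,  0.75557655, -0.30988551]), 'moment': array([ 0.04037478,  0.02609217, -0.01356973]), 'opening': 1.0016162404342064}
side {'camera_matrix': array([[446.23835351,   0.        , 316.37344555],
       [  0.        , 446.23835351, 233.7450872 ],
       [  0.        ,   0.        ,   1.        ]]), 'eye': array([ 0.46701933, -1.04329654,  0.92695361]), 'orientation': array([ 0.44974869, -0.00872124, -0.00877643,  0.89306944])}
top {'camera_matrix': array([[573.08149552,   0.        , 319.34007594],
       [  0.        , 573.08149552, 237.38931944],
       [  0.        ,   0.        ,   1.        ]]), 'eye': array([ 0.01046139, -0.12867677,  1.80267801]), 'orientation': array([ 0.11714652, -0.08751209, -0.57577813,  0.80442394])}
wrist {'camera_matrix': array([[342.10036269,   0.        , 324.71780325],
       [  0.        , 342.10036269, 242.74559965],
       [  0.        ,   0.        ,   1.        ]]), 'eye': array([ 0.33893888, -0.52945831,  0.38392836]), 'orientation': array([-0.12274958,  0.07654379, -0.52482408,  0.83882851])}
```

View pics/top0.png

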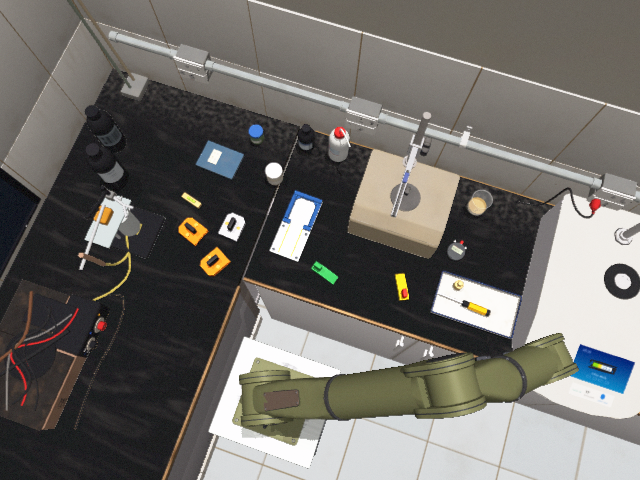

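View pics/side0.png

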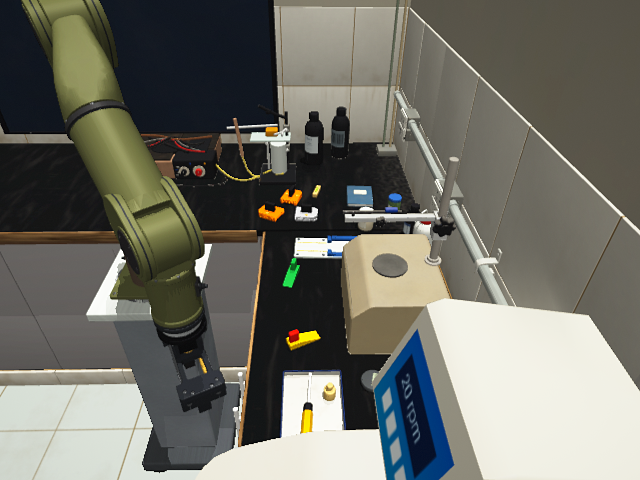

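The top view shows the base at about (297,225), with its blue pocket at (303,210) and the mouth facing lower-left. The steel insert is at (232,226), next to two orange look-alikes. The yellow wedge is at (402,287) with its red fin at (405,295), and a green look-alike is at (324,272). The side view agrees.

```bash
cat > h.py <<'E'
from plant import *
import cv2,numpy as np
from scipy.spatial.transform import Rotation as R
def ray(p,uv):
    K=p["camera_matrix"];uv=np.atleast_2d(uv).astype(float)
    d=np.c_[(uv-K[:2,2])/K[0,0],np.ones(len(uv))]*[1,-1,-1]
    return p["eye"],R.from_quat(p["orientation"]).apply(d)
def cast(p,uv,z):
    e,d=ray(p,uv);return e+d*((z-e[2])/d[:,2])[:,None]
def proj(p,X):
    c=R.from_quat(p["orientation"]).inv().apply(np.atleast_2d(X)-p["eye"])*[1,-1,-1]
    return c[:,:2]/c[:,2:]*p["camera_matrix"][0,0]+p["camera_matrix"][:2,2]
def mask(im,lo,hi,box=None):
    m=cv2.inRange(cv2.cvtColor(im,cv2.COLOR_RGB2HSV),np.array(lo),np.array(hi))
    if box:
        z=np.zeros_like(m);x0,y0,x1,y1=box;z[y0:y1,x0:x1]=m[y0:y1,x0:x1];m=z
    return m
def blobs(m,amin=20):
    c,_=cv2.findContours(m,cv2.RETR_EXTERNAL,cv2.CHAIN_APPROX_NONE)
    return sorted([q for q in c if cv2.contourArea(q)>=amin],key=cv2.contourArea,reverse=True)
E
python3 - <<'E'
from h import *
im=cv2.imread("pics/top0.png")[:,:,::-1].copy();p=camera_params("top")
def rep(n,m,z,a=8):
    for c in blobs(m,a)[:3]:
        r=cv2.minAreaRect(c);print(n,cv2.contourArea(c),np.round(r[0],1),cast(p,cv2.boxPoints(r),z).round(3).tolist(),"c",cast(p,r[0],z).round(3))
rep("blue",mask(im,(100,120,60),(125,255,255),(265,180,335,270)),.02)
rep("white insert",mask(im,(0,0,120),(180,60,255),(212,205,252,248)),.02)
rep("black in insert",mask(im,(0,0,0),(180,255,70),(224,218,240,236)),.052)
rep("yellow",mask(im,(22,150,120),(34,255,255),(385,265,420,305)),.01)
rep("red",mask(im,(0,150,90),(8,255,255),(385,265,420,305)),.047)
c=im[180:310,180:430];cv2.imwrite("pics/c1.png",cv2.resize(c,(750,390),interpolation=cv2.INTER_CUBIC)[:,:,::-1])
E
```

```text
blue 350.0 [301.8 209.7] [[0.54, 0.171, 0.02], [0.659, 0.169, 0.02], [0.651, 0.068, 0.02], [0.533, 0.072, 0.02]] c [[0.595 0.12  0.02 ]]
white insert 447.0 [232.3 225.9] [[0.432, 0.353, 0.02], [0.517, 0.347, 0.02], [0.507, 0.279, 0.02], [0.422, 0.287, 0.02]] c [[0.469 0.316 0.02 ]]
black in insert 22.0 [231.3 223.9] [[0.448, 0.323, 0.052], [0.487, 0.32, 0.052], [0.485, 0.304, 0.052], [0.445, 0.307, 0.052]] c [[0.466 0.314 0.052]]
yellow 162.5 [401.7 286.3] [[0.489, -0.231, 0.01], [0.505, -0.259, 0.01], [0.426, -0.299, 0.01], [0.411, -0.271, 0.01]] c [[ 0.457 -0.265  0.01 ]]
red 28.5 [404. 293.] [[0.44, -0.266, 0.047], [0.444, -0.278, 0.047], [0.42, -0.285, 0.047], [0.416, -0.273, 0.047]] c [[ 0.43  -0.275  0.047]]
```

View pics/c1.png

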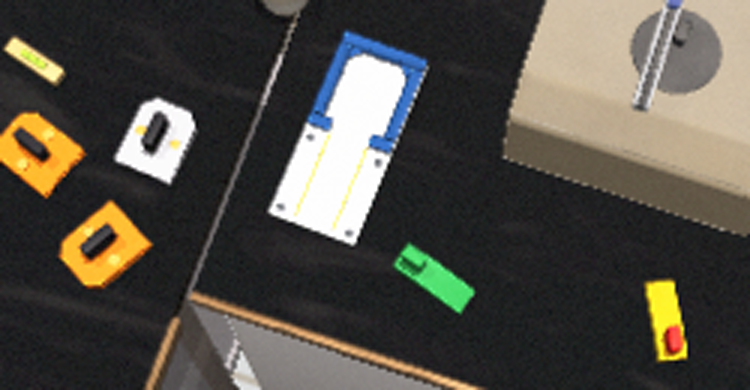

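The crop shows the insert's cut corners pointing up-right, the same way as the pocket, so its yaw is close to the base's. The wedge tip points towards world +x, up in the crop.

```bash
python3 - <<'E'
from h import *
p=camera_params("top");s=get_state();m=R.from_quat(s["eef_rot"]).as_matrix();print(m.round(3))
print("jaw yaw deg",np.degrees(np.arctan2(m[1,0],m[0,0])), "wrist cam offset", camera_params("wrist")["eye"]-s["tool_pos"])
print("instr top front corners",cast(p,[[348,225],[430,250],[460,178]],.185).round(3))
print("arm near tip",cast(p,[[395,213],[400,200],[425,120]],.45).round(3))
E
```

```text
[[ 0.437 -0.001  0.9  ]
 [-0.9    0.001  0.437]
 [-0.001 -1.    -0.   ]]
jaw yaw deg -64.1088130037415 wrist cam offset [0.06633125 0.03237661 0.14594509]
instr top front corners [[ 0.54  -0.049  0.185]
 [ 0.545 -0.3    0.185]
 [ 0.794 -0.325  0.185]]
arm near tip [[ 0.522 -0.163  0.45 ]
 [ 0.559 -0.165  0.45 ]
 [ 0.796 -0.164  0.45 ]]
```

carry_out:
  offset:
    - [0.015, 0.045, 0.003]
    - [0.015, 0.045, 0.003]
    - [0.015, 0.045, 0.003]
    - [0.015, 0.045, 0.003]
    - [0.015, 0.045, 0.003]
    - [0.015, 0.045, 0.003]
    - [0.015, 0.045, 0.003]
    - [0.01, 0.045, 0.003]
  twist: [10, 10, 10, 10, 10, 10, 10, 10]
  grip: 0.088

```text
clock: 1.15
tool_pos: [0.3884, -0.2008, 0.2629]
eef_rot: [0.7, 0.1, -0.1, -0.7]
contact_force: [1.0, -0.1, 0.5]
opening: 1.002
```

carry_out:
  offset:
    - [0, 0.055, 0]
    - [0, 0.055, 0]
    - [0, 0.055, 0]
    - [0, 0.055, 0]
    - [0, 0.055, 0]
    - [0.01, 0.055, 0]
    - [0.02, 0.055, 0]
    - [0.02, 0.055, 0]
  twist: [9, 9, 9, 9, 9, 9, 9, 6]

```text
clock: 2.15
tool_pos: [0.4384, 0.2391, 0.2626]
eef_rot: [0.521, 0.478, -0.478, -0.521]
contact_force: [1.2, -0.5, -0.1]
opening: 1.001
```

carry_out:
  offset:
    - [0.02, 0.04, -0.01]
    - [0.01, 0.035, -0.01]
    - [0, 0, 0]
  twist: [0, 0, 0]

```text
clock: 2.52
tool_pos: [0.4673, 0.3153, 0.2418]
eef_rot: [-0.52, -0.478, 0.478, 0.522]
contact_force: [0.1, -0.4, 0.1]
opening: 0.997
```

```bash
python3 - <<'E'
from h import *
s=get_state();p=camera_params("wrist");im=snapshot("wrist");cv2.imwrite("pics/w1.png",im[:,:,::-1])
m=R.from_quat(s["eef_rot"]).as_matrix();print(s["tool_pos"],np.degrees(np.arctan2(m[1,0],m[0,0])),p["eye"],p["orientation"],s["q"])
print(proj(p,[[.467,.315,.052],[.467,.315,0]]))
E
```

```text
[0.4672636  0.31525592 0.24179843] 85.04156095003165 [0.39389453 0.32176137 0.38787145] [-0.10620949 -0.09715855  0.6691616   0.72904219] [-0.18926768  0.72234601 -0.85854054  1.73072072  0.63766711  0.99212346
  0.1947249 ]
[[324.3975893  217.48869648]
 [324.45985162 207.7893343 ]]
```

View pics/w1.png

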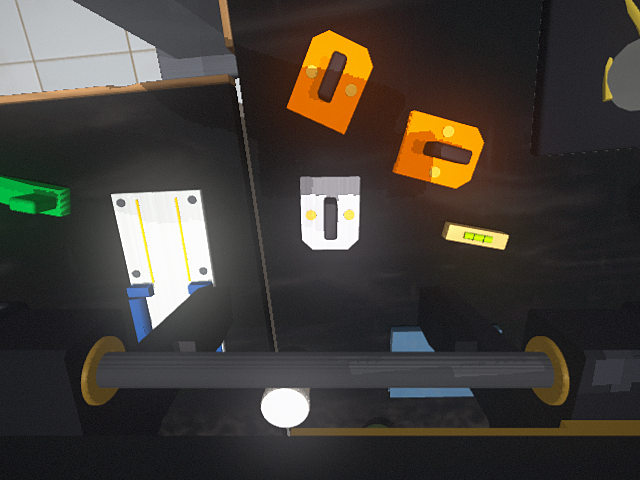

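The wrist view shows the insert at (330,213), square to the jaws, with its cut corners towards +x. Its handle is at (330,218). The base is on the left with its runway visible.

```bash
python3 - <<'E'
from h import *
im=cv2.imread("pics/w1.png")[:,:,::-1].copy();p=camera_params("wrist")
m=mask(im,(0,0,0),(180,255,80),(318,192,345,243))
c=blobs(m)[0];r=cv2.minAreaRect(c);print(r);b=cast(p,cv2.boxPoints(r),.052);print(b.round(4),b.mean(0))
# plate
m=mask(im,(0,0,175),(180,60,255),(295,170,365,255));c=blobs(m)[0];x=c[:,0]
r=cv2.minAreaRect(c);print(r);b=cast(p,cv2.boxPoints(r),.02);print(b.round(4),b.mean(0))
def edge(x,col):
    return cast(p,np.array(x,float),.02)
L=[];Rr=[]
for v in range(200,236):
    u=np.flatnonzero(m[v]);L.append((u[0],v));Rr.append((u[-1]+1,v))
for e in(L,Rr):
    q=edge(e,0);k=np.polyfit(q[:,0],q[:,1],1);print("edge yaw",np.degrees(np.arctan(k[0])),"y at x=.467",np.polyval(k,.467))
# runway lines / plate
m=mask(im,(20,60,120),(35,255,255),(125,195,215,290))
for c in blobs(m,15)[:4]:
    q=cast(p,c[:,0],.008);k=np.polyfit(q[:,0],q[:,1],1);print("line yaw",np.degrees(np.arctan(k[0])),q.mean(0))
E
```

```text
((331.0972595214844, 217.94512939453125), (40.44947052001953, 12.684155464172363), 87.1375961303711)
[[0.4476 0.3136 0.052 ]
 [0.4481 0.3261 0.052 ]
 [0.4895 0.325  0.052 ]
 [0.4891 0.3121 0.052 ]] [0.46856257 0.31920177 0.052     ]
((330.0, 213.0), (72.0, 58.0), 90.0)
[[0.4283 0.2909 0.02  ]
 [0.4336 0.3523 0.02  ]
 [0.5137 0.3476 0.02  ]
 [0.508  0.2824 0.02  ]] [0.47088886 0.31827672 0.02      ]
edge yaw -4.785079010215356 y at x=.467 0.2868251643640676
edge yaw -4.039399839110656 y at x=.467 0.35052575020732574
line yaw -2.2827398668311414 [0.4861905  0.10131912 0.008     ]
line yaw -2.2520941880057506 [0.48848163 0.14549019 0.008     ]
```

carry_out:
  offset:
    - [0.002, 0.0035, -0.05]
    - [0, 0, -0.05]
    - [0, 0, -0.05]
    - [0, 0, -0.03]
    - [0, 0, -0.02]
    - [0, 0, -0.017]
    - [0, 0, 0]
    - [0, 0, 0]
  twist: [0.3, 0, 0, 0, 0, 0, 0, 0]
  grip: 0.05

```text
clock: 3.58
tool_pos: [0.4703, 0.3167, 0.0266]
eef_rot: [-0.521, -0.479, 0.478, 0.521]
contact_force: [0.5, -1.0, 0.2]
opening: 0.569
```

carry_out:
  offset:
    - [0, 0, 0]
    - [0, 0, 0]
    - [0, 0, 0]
    - [0, 0, 0]
    - [0, 0, 0]
  twist: [0, 0, 0, 0, 0]
  grip: 0.0
  newtons: 40

```text
clock: 4.2
tool_pos: [0.47, 0.3173, 0.0261]
eef_rot: [-0.52, -0.479, 0.478, 0.521]
contact_force: [0.5, 2.9, 0.8]
opening: 0.158
```

carry_out:
  offset:
    - [0, 0, 0.03]
    - [0, 0, 0.05]
    - [0, -0.01, 0.04]
    - [0.02, -0.04, 0]
    - [0.035, -0.045, 0]
    - [0.035, -0.045, 0]
    - [0.025, -0.045, 0]
    - [0.01, -0.013, 0]
  twist: [0, 0, 0, 0.5, 0.5, 0.5, 0.5, 0]

```text
clock: 5.2
tool_pos: [0.5953, 0.1113, 0.1436]
eef_rot: [0.515, 0.483, -0.488, -0.513]
contact_force: [-0.3, -0.4, -6.1]
opening: 0.16
```

carry_out:
  offset:
    - [0, 0, 0]
    - [0, 0, 0]
    - [0, 0, 0]
  twist: [0, 0, 0]

```text
clock: 5.58
tool_pos: [0.5938, 0.1204, 0.1459]
eef_rot: [-0.511, -0.489, 0.488, 0.512]
contact_force: [-0.3, 0.5, -5.5]
opening: 0.152
```

```bash
python3 - <<'E'
from h import *
im=cv2.imread("pics/w1.png")[:,:,::-1].copy()
s=get_state();p=camera_params("wrist");im=snapshot("wrist");cv2.imwrite("pics/w2.png",im[:,:,::-1])
t=snapshot("top")
m=R.from_quat(s["eef_rot"]).as_matrix();print(s["tool_pos"],s["contact_force"],np.degrees(np.arctan2(m[1,0],m[0,0])))
np.savez("w2.npz",**p)
c=t[170:270,230:350];cv2.imwrite("pics/t2.png",c[:,:,::-1])
w=cv2.resize(im,(480,360));cc=cv2.resize(c,(312,260),interpolation=cv2.INTER_CUBIC)
o=np.zeros((360,800,3),np.uint8);o[:,:480]=w;o[:260,484:796]=cc;cv2.imwrite("pics/v2.png",o[:,:,::-1])
E
```

```text
[0.59378984 0.1204319  0.14592175] [-0.25127725  0.48778617 -5.45679205] 87.39666550398957
```

View pics/v2.png

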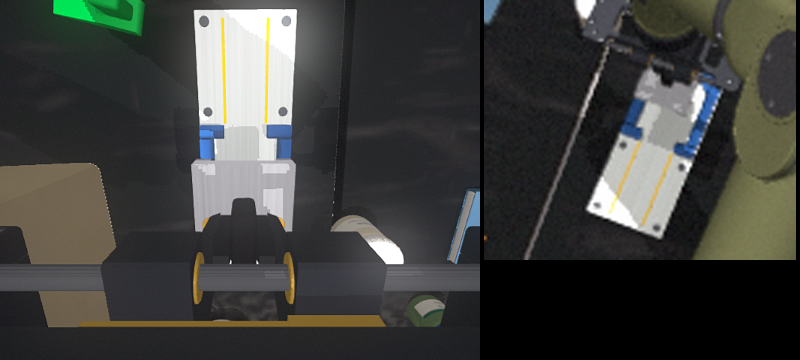

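The left panel is the wrist view. The held insert is over the pocket, with the near lower edge of its face at about row 213 in full-resolution pixels. The mouth's blue wall ends are at about row 167, and the runway with its two yellow lines is clear. I'll measure the base and the held insert in this same view.

```bash
cat > base.py <<'E'
from h import *
def base(im,p):
    """pocket centre xy and yaw, from runway lines (z=8mm) and blue near-wall fronts (top edge z=20mm)"""
    m=mask(im,(20,60,100),(35,255,255),(240,10,420,170));ks=[]
    for c in blobs(m,40)[:2]:
        q=cast(p,c[:,0],.008);k=np.polyfit(q[:,0],q[:,1],1);ks.append(k)
    ks=np.array(ks);yaw=np.arctan(ks[:,0].mean());k=ks.mean(0)
    return k,yaw,np.degrees(np.arctan(ks[:,0]))
E
python3 - <<'E'
from base import *
p=dict(np.load("w2.npz"));im=cv2.imread("pics/w2.png")[:,:,::-1].copy()
k,yaw,a=base(im,p);print("lines",a,"y at .595",np.polyval(k,.595))
b=mask(im,(100,120,60),(125,255,255),(240,140,420,230))
for c in blobs(b,50)[:4]: print("blue",cv2.boundingRect(c))
g=cv2.cvtColor(im,cv2.COLOR_RGB2GRAY).astype(int)
for u in(275,285,365,375): print(u,[ (v,g[v,u],im[v,u].tolist()) for v in range(160,186,2)])
for u in(300,325,345):print(u,[(v,g[v,u]) for v in range(8,18)],[(v,g[v,u]) for v in range(160,260,3)])
for v in(222,240,260):print(v,[(u,g[v,u]) for u in range(250,264)],[(u,g[v,u]) for u in range(386,402)])
for v in(60,120):print(v,[(u,g[v,u]) for u in range(254,268)],[(u,g[v,u]) for u in range(386,400)])
E
```

```text
lines [-2.27971536 -2.38193675] y at .595 0.12221252632239797
blue (266, 167, 32, 47)
blue (357, 167, 32, 17)
blue (369, 185, 20, 26)
275 [(160, np.int64(237), [236, 237, 236]), (162, np.int64(234), [233, 235, 234]), (164, np.int64(217), [215, 219, 216]), (166, np.int64(166), [156, 168, 181]), (168, np.int64(99), [65, 103, 169]), (170, np.int64(107), [75, 111, 172]), (172, np.int64(89), [71, 89, 134]), (174, np.int64(138), [82, 148, 237]), (176, np.int64(138), [82, 147, 235]), (178, np.int64(134), [79, 143, 230]), (180, np.int64(131), [77, 139, 230]), (182, np.int64(114), [73, 119, 192]), (184, np.int64(78), [64, 79, 110])]
285 [(160, np.int64(235), [233, 236, 234]), (162, np.int64(235), [233, 236, 234]), (164, np.int64(218), [216, 219, 216]), (166, np.int64(168), [158, 170, 184]), (168, np.int64(107), [74, 110, 174]), (170, np.int64(111), [78, 116, 174]), (172, np.int64(109), [76, 113, 174]), (174, np.int64(96), [73, 98, 147]), (176, np.int64(92), [72, 93, 137]), (178, np.int64(88), [69, 89, 130]), (180, np.int64(90), [70, 93, 129]), (182, np.int64(90), [72, 91, 132]), (184, np.int6
[... 6375 characters left out ...]
64(108)), (396, np.int64(113)), (397, np.int64(111)), (398, np.int64(109)), (399, np.int64(109))]
120 [(254, np.int64(65)), (255, np.int64(68)), (256, np.int64(65)), (257, np.int64(66)), (258, np.int64(70)), (259, np.int64(70)), (260, np.int64(67)), (261, np.int64(68)), (262, np.int64(60)), (263, np.int64(82)), (264, np.int64(223)), (265, np.int64(240)), (266, np.int64(235)), (267, np.int64(236))] [(386, np.int64(236)), (387, np.int64(237)), (388, np.int64(240)), (389, np.int64(244)), (390, np.int64(164)), (391, np.int64(82)), (392, np.int64(76)), (393, np.int64(80)), (394, np.int64(81)), (395, np.int64(80)), (396, np.int64(78)), (397, np.int64(78)), (398, np.int64(80)), (399, np.int64(78))]
```

```bash
python3 - <<'E'
from h import *
p=dict(np.load("w2.npz"));tcp=np.array([.5938,.1204,.1459])
ax=np.array([np.cos(-.0407),np.sin(-.0407)]);ay=np.array([-ax[1],ax[0]])
print("eye",p["eye"])
for z in(.12,.14):
    q=cast(p,[[255.,213],[394.4,213]],z);print(z,q.round(4),np.linalg.norm(q[1]-q[0]),"yaw",np.degrees(np.arctan2(*(q[1]-q[0])[:2][::-1]))-90,"centre if near edge",q.mean(0)[:2]+.04*ax)
# plate edges at rows 60,120 -> centre line
q=cast(p,[[260.3,60],[393.4,60],[263.2,120],[390.2,120]],.008)
print("plate width",np.linalg.norm(q[1]-q[0]),"mid",(q[0]+q[1])/2,(q[2]+q[3])/2)
near=cast(p,[[270,12.2],[325,11.9],[380,11.7]],.008);print("plate near edge ->pocket",near[:,:2]+.1655*ax)
for z in(.008,.020):
    w=cast(p,[[280,166.2],[370,165.8]],z);print("wall front at z",z,w[:,:2].mean(0)+.0565*ax, np.linalg.norm(w[1]-w[0]))
E
```

```text
eye [0.52005492 0.12397692 0.29191128]
0.12 [[0.5539 0.0866 0.12  ]
 [0.557  0.1578 0.12  ]] 0.0712539832855985 yaw -2.543092480265159 centre if near edge [0.59540389 0.12058615]
0.14 [[0.5499 0.091  0.14  ]
 [0.5527 0.1539 0.14  ]] 0.06296436027166959 yaw -2.5430924802651305 centre if near edge [0.59128757 0.12079129]
plate width 0.09942470595572224 mid [0.46242223 0.12785621 0.008     ] [0.50462766 0.12593107 0.008     ]
plate near edge ->pocket [[0.59495016 0.08150128]
 [0.59654247 0.12113399]
 [0.59819631 0.16073873]]
wall front at z 0.008 [0.5961848  0.12074094] 0.07305598381629404
wall front at z 0.02 [0.59535313 0.12078055] 0.06996814658876035
```

```bash
python3 - <<'E'
from h import *
im=cv2.imread("pics/w2.png")[:,:,::-1].copy();g=cv2.cvtColor(im,cv2.COLOR_RGB2GRAY).astype(int)
for v in range(209,300,4):
    l=[u for u in range(235,300) if g[v,u]>110];r=[u for u in range(350,420) if g[v,u]>110];print(v,l[:1],r[-1:],end=' | ')
cv2.imwrite("pics/w2c.png",cv2.resize(im[150:330,230:420],(760,720))[:600,:,::-1])
E
```

```text
209 [268] [368] | 213 [261] [388] | 217 [257] [392] | 221 [255] [393] | 225 [255] [393] | 229 [256] [393] | 233 [256] [393] | 237 [256] [393] | 241 [256] [392] | 245 [257] [392] | 249 [257] [392] | 253 [257] [392] | 257 [257] [391] | 261 [258] [391] | 265 [258] [391] | 269 [258] [391] | 273 [258] [390] | 277 [259] [390] | 281 [259] [390] | 285 [259] [390] | 289 [259] [390] | 293 [260] [389] | 297 [260] [389] |
```

View pics/w2c.png

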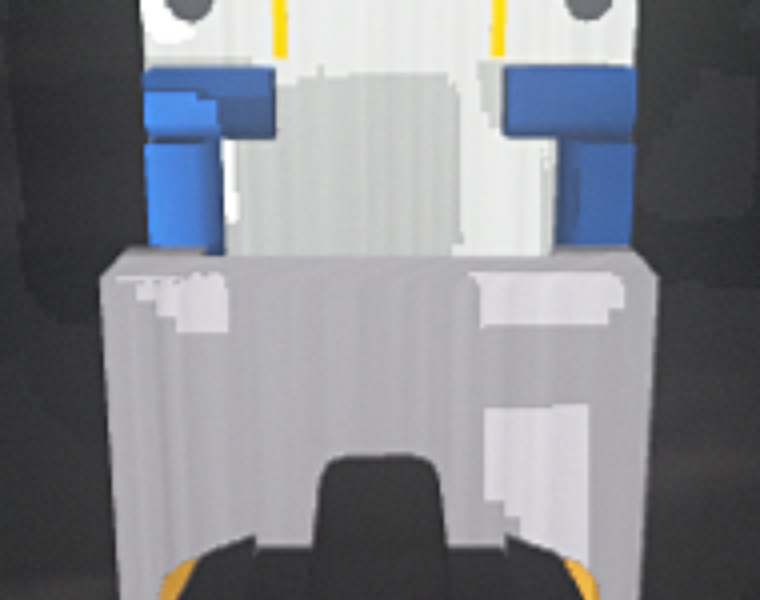

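```bash
python3 - <<'E'
from h import *
p=dict(np.load("w2.npz"))
ax=np.array([np.cos(-.0407),np.sin(-.0407)])
for z,q in((.14,[[254.8,220],[394.2,219.5]]),(.12,[[261.3,212.7],[389.,212.3]])):
    q=cast(p,q,z);print(np.linalg.norm(q[1]-q[0]),q.mean(0)[:2]+.04*ax,np.degrees(np.arctan2(*(q[1]-q[0])[:2][::-1]))-90)
E
```

```text
0.0633283491903962 [0.59439929 0.12055461] -2.331699417648153
0.06524595523915733 [0.59515434 0.12082306] -2.360703032047212
```

carry_out:
  offset:
    - [0.001, 0.0014, -0.03]
    - [0, 0, -0.03]
    - [0, 0, -0.02]
    - [0, 0, -0.012]
    - [0, 0, -0.006]
    - [0, 0, -0.005]
    - [0, 0, 0]
    - [0, 0, 0]
  twist: [0, 0, 0, 0, 0, 0, 0, 0]

```text
clock: 6.68
tool_pos: [0.5963, 0.1197, 0.0433]
eef_rot: [0.512, 0.488, -0.487, -0.512]
contact_force: [-0.6, 0.6, -5.3]
opening: 0.15
```

carry_out:
  offset:
    - [0, 0, -0.004]
    - [0, 0, -0.003]
    - [0, 0, -0.001]
    - [0, 0, 0]
  twist: [0, 0, 0, 0]

```text
clock: 7.18
tool_pos: [0.5958, 0.1201, 0.0346]
eef_rot: [-0.512, -0.488, 0.487, 0.512]
contact_force: [-0.9, 1.5, -6.5]
opening: 0.157
```

carry_out:
  offset:
    - [0, 0, -0.001]
    - [0, 0, -0.001]
    - [0, 0, 0]
  twist: [0, 0, 0]

```text
clock: 7.55
tool_pos: [0.5959, 0.1201, 0.034]
eef_rot: [0.512, 0.488, -0.487, -0.512]
contact_force: [-2.9, -0.2, 6.0]
opening: 0.155
```

```bash
python3 - <<'E'
from h import *
s=get_state();print(s["tool_pos"],s["contact_force"])
p=camera_params("wrist");im=snapshot("wrist");cv2.imwrite("pics/w3.png",cv2.resize(im[100:340,200:460],(780,720))[:600,:,::-1])
E
```

```text
[0.59593815 0.12009679 0.03404517] [-2.9065879  -0.21285761  5.98193098]
```

View pics/w3.png

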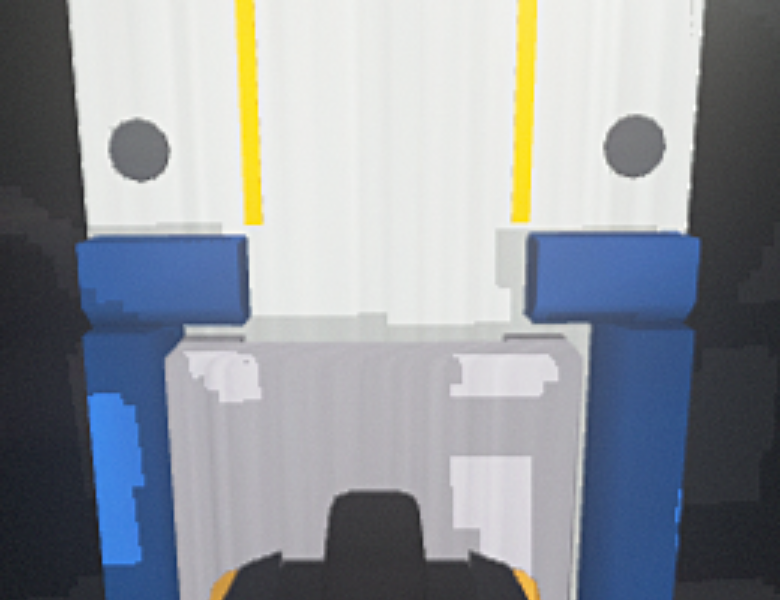

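The insert is on the pocket floor and inside the walls, and the push force reversed to +6 N. I'll release it and retreat.

carry_out:
  offset:
    - [0, 0, 0]
    - [0, 0, 0]
    - [0, 0, 0]
    - [0, 0, 0.01]
    - [0, 0, 0.03]
    - [-0.01, 0, 0.05]
    - [-0.03, 0, 0.05]
    - [-0.04, 0, 0.05]
  twist: [0, 0, 0, 0, 0, 0, 0, 0]
  grip: 0.045

```text
clock: 8.6
tool_pos: [0.5165, 0.1199, 0.2237]
eef_rot: [0.512, 0.488, -0.487, -0.512]
contact_force: [0.2, -0.3, 1.0]
opening: 0.512
```

```bash
python3 - <<'E'
from h import *
s=get_state();print(s["tool_pos"],s["contact_force"])
p=camera_params("wrist");im=snapshot("wrist");t=snapshot("top")
w=cv2.resize(im,(480,360));cc=cv2.resize(t[180:310,210:340],(316,316),interpolation=cv2.INTER_CUBIC)
o=np.zeros((360,800,3),np.uint8);o[:,:480]=w;o[:316,484:]=cc;cv2.imwrite("pics/v4.png",o[:,:,::-1])
E
```

```text
[0.5164972  0.11988115 0.22365559] [ 0.24007968 -0.31918824  0.95658386]
```

View pics/v4.png

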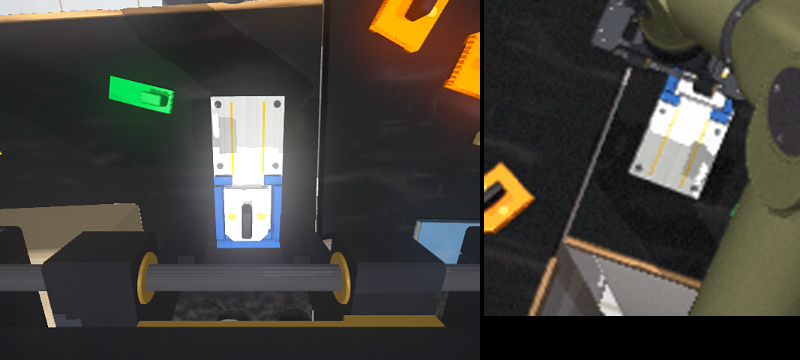

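The wrist view shows the insert square in the pocket and released, with its handle at about (247,222) in the small view. Next is the wedge.

carry_out:
  offset:
    - [-0.04, -0.03, 0.01]
    - [-0.04, -0.04, 0.01]
    - [-0.04, -0.045, 0]
    - [0, -0.055, 0]
    - [0, -0.055, 0]
    - [0, -0.055, 0]
    - [0.01, -0.055, 0]
    - [0.02, -0.055, 0]
  twist: [3, 4, 4, 4, 4, 4, 4, 3]

```text
clock: 9.7
tool_pos: [0.4264, -0.273, 0.2412]
eef_rot: [-0.368, -0.604, 0.604, 0.368]
contact_force: [1.7, 1.3, -1.3]
opening: 0.511
```

carry_out:
  offset:
    - [0, 0, 0]
    - [0, 0, 0]
  twist: [0, 0]

```text
clock: 9.95
tool_pos: [0.4267, -0.2698, 0.2412]
eef_rot: [0.368, 0.604, -0.603, -0.369]
contact_force: [0.2, 0.0, 1.3]
opening: 0.51
```

```bash
python3 - <<'E'
from h import *
s=get_state();p=camera_params("wrist");im=snapshot("wrist");cv2.imwrite("pics/w5.png",im[:,:,::-1])
m=R.from_quat(s["eef_rot"]).as_matrix();print(s["tool_pos"],np.degrees(np.arctan2(m[1,0],m[0,0])),s["q"].round(2))
np.savez("w5.npz",**p)
y=mask(im,(22,150,120),(34,255,255))
for c in blobs(y,60)[:3]:
    r=cv2.minAreaRect(c);print("yel",cv2.contourArea(c),r,cast(p,cv2.boxPoints(r),.0).round(4).tolist())
y=mask(im,(0,150,60),(8,255,255))
for c in blobs(y,60)[:3]:
    r=cv2.minAreaRect(c);print("red",cv2.contourArea(c),r,cast(p,cv2.boxPoints(r),.047).round(4).tolist())
E
```

```text
[ 0.42667161 -0.2697957   0.24117463] 117.18148375374554 [ 1.11  0.74 -1.12  1.89  0.79  1.03  1.69]
yel 1765.5 ((318.0, 235.0), (70.0, 26.0), 90.0) [[0.4289, -0.294, 0.0], [0.4153, -0.2676, 0.0], [0.4909, -0.2283, 0.0], [0.5053, -0.2562, 0.0]]
yel 609.5 ((100.40768432617188, 142.1615447998047), (60.40491485595703, 11.28715991973877), 29.744882583618164) [[0.4781, -0.5504, 0.0], [0.4655, -0.5477, 0.0], [0.4697, -0.4882, 0.0], [0.4826, -0.4904, 0.0]]
red 298.0 ((318.0, 219.0), (28.0, 12.0), 90.0) [[0.422, -0.2866, 0.047], [0.4164, -0.2759, 0.047], [0.4423, -0.2626, 0.047], [0.448, -0.2736, 0.047]]
```

View pics/w5.png

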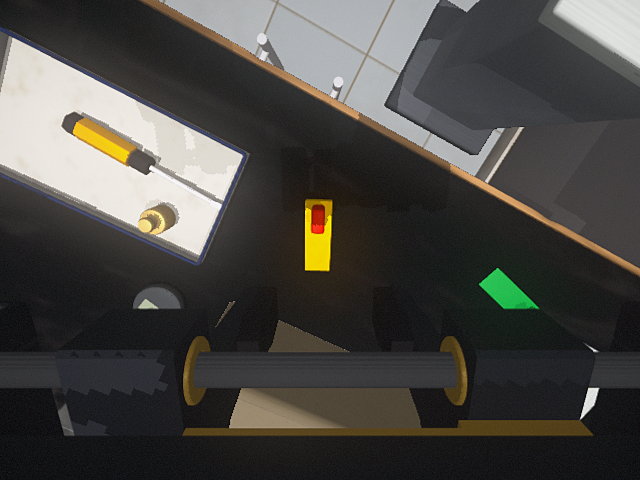

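The wrist view shows the yellow wedge aligned with the camera axis. Its red fin is at (318,219) and its tip is towards the bottom of the image at (318,270). The tray and screwdriver are well clear.

carry_out:
  offset:
    - [0.0075, -0.0045, -0.05]
    - [0, 0, -0.05]
    - [0, 0, -0.05]
    - [0, 0, -0.035]
    - [0, 0, -0.02]
    - [0, 0, -0.0145]
    - [0, 0, 0]
    - [0, 0, 0]
  twist: [0, 0, 0, 0, 0, 0, 0, 0]

```text
clock: 11.0
tool_pos: [0.4349, -0.2742, 0.0229]
eef_rot: [0.368, 0.604, -0.604, -0.368]
contact_force: [0.4, -1.4, -0.3]
opening: 0.516
```

carry_out:
  offset:
    - [0, 0, 0]
    - [0, 0, 0]
    - [0, 0, 0]
    - [0, 0, 0]
    - [0, 0, 0]
  twist: [0, 0, 0, 0, 0]
  grip: 0.0
  newtons: 40

```text
clock: 11.62
tool_pos: [0.4343, -0.275, 0.0222]
eef_rot: [-0.368, -0.603, 0.604, 0.368]
contact_force: [-1.1, 0.1, 2.4]
opening: 0.152
```

carry_out:
  offset:
    - [0, 0, 0.04]
    - [-0.01, 0.01, 0.05]
    - [-0.02, 0.04, 0.04]
    - [0, 0.055, 0]
    - [0, 0.055, 0]
    - [0, 0.055, 0]
    - [0, 0.055, 0]
    - [0, 0.055, 0]
  twist: [0, 0, -4, -5, -5, -5, -5, -5.5]

```text
clock: 12.62
tool_pos: [0.4041, 0.0517, 0.1519]
eef_rot: [-0.511, -0.489, 0.489, 0.511]
contact_force: [1.3, -0.1, -1.7]
opening: 0.154
```

carry_out:
  offset:
    - [0.018, 0.03, 0]
    - [0.018, 0.03, 0]
    - [0.014, 0.017, -0.03]
    - [0, 0, -0.03]
    - [0, 0, 0]
    - [0, 0, 0]
    - [0, 0, 0]
  twist: [0, 0, 0, 0, 0, 0, 0]

```text
clock: 13.5
tool_pos: [0.4548, 0.1271, 0.093]
eef_rot: [0.51, 0.49, -0.489, -0.51]
contact_force: [-0.5, -0.6, -2.0]
opening: 0.149
```

```bash
python3 - <<'E'
from h import *
s=get_state();p=camera_params("wrist");im=snapshot("wrist");cv2.imwrite("pics/w6.png",im[:,:,::-1])
t=snapshot("side")
m=R.from_quat(s["eef_rot"]).as_matrix();print(s["tool_pos"],np.degrees(np.arctan2(m[1,0],m[0,0])),s["contact_force"])
np.savez("w6.npz",**p)
w=cv2.resize(im,(480,360));cc=cv2.resize(t[200:310,260:370],(316,316),interpolation=cv2.INTER_CUBIC)
o=np.zeros((360,800,3),np.uint8);o[:,:480]=w;o[:316,484:]=cc;cv2.imwrite("pics/v6.png",o[:,:,::-1])
E
```

```text
[0.45480874 0.12707297 0.09304692] 87.66176952428391 [-0.46828166 -0.55846739 -2.00489469]
```

View pics/v6.png

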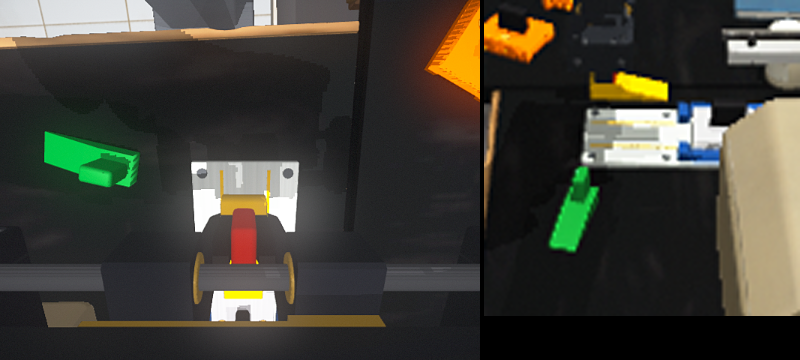

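The wedge is held straight and centred between the yellow lines in the wrist view, and the side view agrees. I'll lower it onto the runway.

carry_out:
  offset:
    - [0, 0, -0.03]
    - [0, 0, -0.02]
    - [0, 0, -0.008]
    - [0, 0, -0.003]
    - [0, 0, 0]
    - [0, 0, -0.001]
    - [0, 0, -0.001]
    - [0, 0, 0]
  twist: [0, 0, 0, 0, 0, 0, 0, 0]

```text
clock: 14.6
tool_pos: [0.4547, 0.1272, 0.0302]
eef_rot: [0.51, 0.49, -0.489, -0.51]
contact_force: [-1.8, -1.5, 8.4]
opening: 0.155
```

```bash
python3 - <<'E'
from h import *
s=get_state();p=camera_params("wrist");im=snapshot("wrist")
m=R.from_quat(s["eef_rot"]).as_matrix();print(s["tool_pos"],np.degrees(np.arctan2(m[1,0],m[0,0])),s["contact_force"])
y=mask(im,(18,120,60),(34,255,255),(260,150,400,300))
v=[];
for c in blobs(y,30)[:5]: print(cv2.boundingRect(c))
g=y.sum(1)/255;print([(i,int(g[i])) for i in range(200,300) if g[i]>5][::3])
cv2.imwrite("pics/w7.png",im[:,:,::-1]);np.savez("w7.npz",**p)
E
```

```text
[0.45473262 0.12722593 0.03019842] 87.700389306244 [-1.82526921 -1.48607441  8.43061986]
(294, 259, 62, 28)
(366, 257, 7, 33)
(282, 257, 7, 30)
[(257, 12), (260, 67), (263, 69), (266, 71), (269, 72), (272, 73), (275, 73), (278, 50), (281, 45), (284, 43)]
```

```bash
python3 - <<'E'
from h import *
p=dict(np.load("w7.npz"));ax=np.array([np.cos(-.0407),np.sin(-.0407)]);ay=np.array([-ax[1],ax[0]])
q=cast(p,[[294,259],[356,259]],.008);print(q.round(4));b=q.mean(0)[:2];P=np.array([.596,.1215])
print("back edge in base",(b-P)@ax,(b-P)@ay,"-> tip",(b-P)@ax+.086, "tip from TCP",(np.array([.4547,.1272])-P)@ax+.07)
E
```

```text
[[0.4394 0.1119 0.008 ]
 [0.4406 0.1441 0.008 ]]
back edge in base -0.1561587438242985 0.00017843258961042132 -> tip -0.07015874382429851 tip from TCP -0.071414911092786
```

carry_out:
  offset:
    - [0.008, -0.0003, 0.0005]
    - [0.008, -0.0003, 0]
    - [0.008, -0.0003, 0]
    - [0.008, -0.0003, 0]
    - [0.006, -0.0003, 0]
    - [0.004, -0.0002, 0]
    - [0, 0, 0]
    - [0, 0, 0]
  twist: [0, 0, 0, 0, 0, 0, 0, 0]

```text
clock: 15.65
tool_pos: [0.4963, 0.1259, 0.0302]
eef_rot: [-0.51, -0.49, 0.49, 0.51]
contact_force: [-2.5, 0.4, 5.9]
opening: 0.154
```

carry_out:
  offset:
    - [0.0025, -0.0001, 0]
    - [0.0025, -0.0001, 0]
    - [0.0025, -0.0001, 0]
    - [0.0025, -0.0001, 0]
    - [0.0025, -0.0001, 0]
    - [0.0025, -0.0001, 0]
    - [0, 0, 0]
    - [0, 0, 0]
  twist: [0, 0, 0, 0, 0, 0, 0, 0]

```text
clock: 16.65
tool_pos: [0.5083, 0.1255, 0.0302]
eef_rot: [-0.508, -0.489, 0.491, 0.511]
contact_force: [-8.6, 0.1, 9.3]
opening: 0.156
```

```bash
python3 - <<'E'
from h import *
s=get_state();im=snapshot("wrist");t=snapshot("side");tp=snapshot("top")
print(s["tool_pos"],s["contact_force"])
w=cv2.resize(im[200:330,230:410],(440,318),interpolation=cv2.INTER_CUBIC)
c=cv2.resize(t[225:270,285:356],(356,226),interpolation=cv2.INTER_CUBIC)
o=np.zeros((550,800,3),np.uint8);o[:318,:440]=w;o[:226,444:]=c
c2=cv2.resize(tp[180:270,250:350],(355,320),interpolation=cv2.INTER_CUBIC);o[230:,444:799]=c2
cv2.imwrite("pics/v8.png",o[:,:,::-1])
E
```

```text
[0.50828146 0.12551529 0.03022322] [-8.64292713  0.13986056  9.2929415 ]
```

View pics/v8.png

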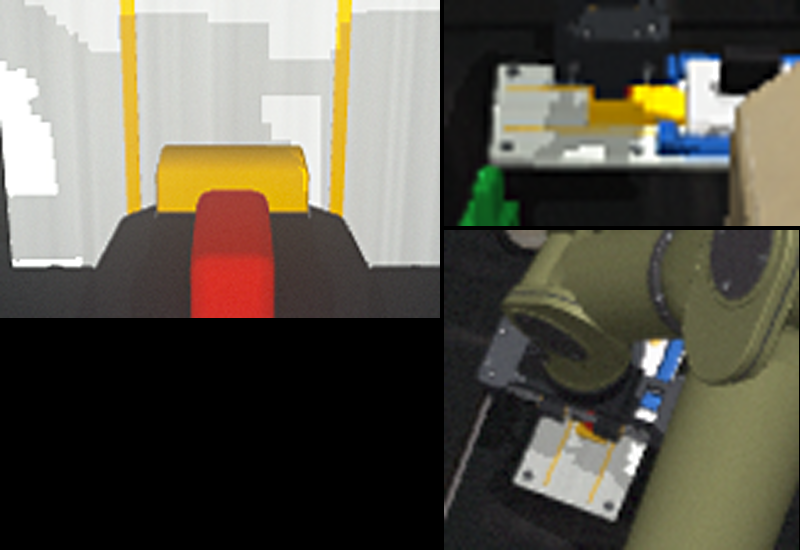

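Wedge is centred on the runway and under the insert's near edge, and the horizontal force has risen to 8.6 N, so it is engaged. The tip is about 25 mm past the mouth, so I'll push about 11 mm farther.

carry_out:
  offset:
    - [0.0025, -0.0001, 0]
    - [0.0025, -0.0001, 0]
    - [0.0025, -0.0001, 0]
    - [0.0025, -0.0001, 0]
    - [0.002, -0.0001, 0]
    - [0, 0, 0]
    - [0, 0, 0]
    - [0, 0, 0]
  twist: [0, 0, 0, 0, 0, 0, 0, 0]

```text
clock: 17.8
tool_pos: [0.5204, 0.1251, 0.0302]
eef_rot: [-0.508, -0.489, 0.491, 0.511]
contact_force: [-8.9, 0.1, 9.8]
opening: 0.154
```

```bash
python3 - <<'E'
from h import *
s=get_state();p=camera_params("wrist");im=snapshot("wrist");t=snapshot("side");ps=camera_params("side")
T=s["tool_pos"];m=R.from_quat(s["eef_rot"]).as_matrix();print(T,s["contact_force"],"tilt",np.degrees(np.arccos(-m[2,1])))
ax=np.array([np.cos(-.0407),np.sin(-.0407)]);ay=np.array([-ax[1],ax[0]]);P=np.array([.596,.1215])
g=mask(im,(18,120,60),(34,255,255),(300,200,345,320))
rows=[np.flatnonzero(g[:,u])[0] for u in range(302,343,4) if g[:,u].any()];print(rows)
b=cast(p,[[324,np.median(rows)]],.008)[0,:2]
print("tip by back edge",(b-P)@ax+.086,"by TCP",(T[:2]-P)@ax+.07)
c=cv2.resize(t[220:275,300:364],(640,550),interpolation=cv2.INTER_CUBIC);cv2.imwrite("pics/v9.png",c[:,:,::-1])
# expected side pixels of insert handle/near top edge for lift 0 and 5mm
cv2.imwrite("pics/side9.png",t[:,:,::-1])
E
```

```text
[0.52037209 0.1251201  0.03022381] [-8.91409701  0.07689333  9.75622755] tilt 0.22937004360313634
[np.int64(260), np.int64(260), np.int64(260), np.int64(260), np.int64(260), np.int64(260), np.int64(260), np.int64(260), np.int64(260), np.int64(260), np.int64(260)]
tip by back edge -0.00402809015659672 by TCP -0.005712577659619647
```

View pics/v9.png

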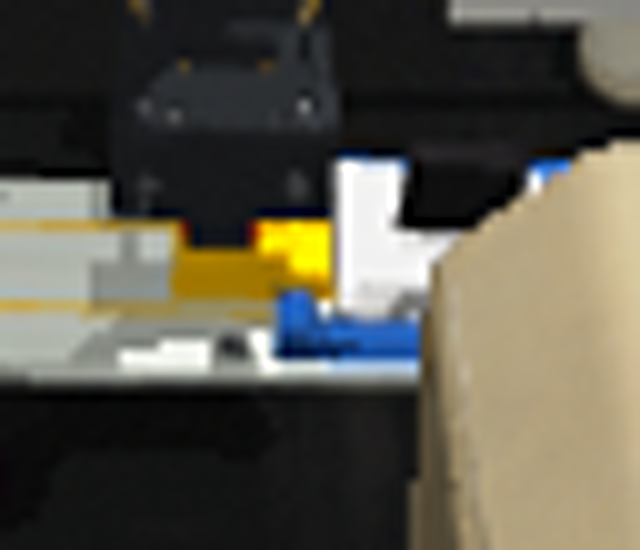

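The side view shows the wedge under the insert's near edge and the fingers clear of it. Both estimates put the tip 37–38 mm past the mouth, which by the wedge geometry is about 5 mm of lift. I'm handing in.

```bash
python3 -c "
from plant import *
s=get_state();print(s['clock'],s['contact_force'],s['opening']);print(job.finish_job())"
```

```text
17.9 [-7.82221809  0.70817576  9.83886219] 0.15305798803470072
the job is handed in; nothing more can be done
None
```

I seated the insert flat and square in the pocket and let it go. I then pushed the yellow wedge under its slot by the red fin, and handed the job in at 17.9 s with the fingers still holding the fin.

**Final checks:**
- **Wedge position:** the tip is about 37–38 mm past the mouth. The two estimates, from the tool position and from the wedge's back edge in the image, differ by about 2 mm. The wedge is centred on the runway, with the tool tilted only about 0.2°.
- **Contact:** the horizontal push force held steady at about 8–9 N, which fits the wedge carrying the insert's near edge. The fingers are on the 14 mm fin at 40 N and look clear of the insert in the side view.
- **Lift:** I worked this out as about 5 mm from the tip position and the wedge slope. I did not measure it directly, because 5 mm is only about 1.5 pixels in the side view. I also did not separately confirm that the far edge stayed down.

No check failed. The bystanders and look-alikes were not touched, as far as the moves and pictures show.

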